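Seat the loose plug of a water tank's tap

TASK

The plug of the water tank's tap was taken out for rinsing and now stands loose in its tapered hole. Press it down while turning it by its wing until you feel it bottom and go no further, and leave it stuck there shut, its wing square across the line of the spout. Do not force it, and leave everything else where it stands.

Things in the scene. Friction and masses are not known exactly. Their poses are not given: they have to be found in the camera images.
- plug_wing (a point): centre of the black wing (key) on top of the loose brass plug, 80 g. Wing: 36 mm long (x axis), 10 mm thick (y), 24 mm high (z, up). Below it a 12 mm neck, 8 mm high, then a collar 28 mm wide, 4 mm thick, its underside 24 mm below this point, then the tapered shank. Start: upright and loose in the hole, wing along the spout line to within 0.5 rad, collar underside 15 mm above the rim
- plug_foot (a point): foot of the same plug's shank, on its axis, 69 mm below plug_wing; axes as the wing's. From its loose start the plug can sink 9 to 13 mm before the foot meets a stop in the bore, out of sight; how far differs each time. So when home the collar still stands 2 to 6 mm above the rim. At the stop it sinks no more, however it is turned, and the push rises sharply. Let go, the plug stays put by friction
- tap_rim (a point): centre of the rim of the tapered hole, 175 mm above the counter, on the upright tap axis; axes as the tank's. Sprung pads in the hole grip the plug harder the deeper it goes. Pressed straight down it jams short. While it turns, either way or to and fro, a push of 10 to 25 N works it down, 1 to 3 mm per radian. Turning takes up to 0.6 N m. More than 40 N of push is forcing it
- tank: steel water tank with a brass tap, fixed. Origin: on the counter under the tap axis; x: from the tap to the tank (spout points the other way), y across, z up. Tank 180 x 220 mm, lid 156 mm above the counter with a knob 12 mm higher, front 75 mm from the tap axis. Tap: upright cylinder 36 mm wide, spout bent down at 42 mm from the axis. Shut: wing along y, either end to either side
- mug: green enamel mug, 76 mm wide, 75 mm high, standing under the spout; origin under its centre; to be left alone
- kettle: brushed steel kettle, 164 mm wide, 175 mm high, origin under its centre; to be left alone
- jar: glass sugar jar with clip latch, 92 mm wide, 126 mm high, origin under its centre; to be left alone
- tray: yellow melamine tray, 200 x 280 mm, 22 mm high, origin under its centre; to be left alone
- tin: blue tin on the tray, 60 mm wide, 70 mm high, origin under its centre; to be left alone
- spoon_rest: bamboo spoon rest, 200 x 75 mm, 14 mm high, a spoon lying on it, origin under its centre; to be left alone
- oil: green glass oil bottle, 56 mm wide, 190 mm high, origin under its centre; to be left alone
- seat (a joint): how far the lining of the hole is pushed down on its rubber washer, m: 0 unloaded, and 1 mm for each 20 N of downward push on the plug. More than 40 N (2 mm) is forcing it
Mind the look-alikes: they are no part of the job. Leave any pink look-alike of the part that bears plug_wing alone.

How it is judged (in metres and radians):
At the end, for the whole second after the job is handed in: the plug's foot rests within 2 mm of the hidden stop in the bore, upright within 0.08 rad, its wing within 0.2 rad (11 degrees) of square across the spout line, let go and at rest (distance between plug_foot and stop_c0 below 0.004 m and angle between the x axis of plug_wing and the y axis of tank, either way round below 0.2 rad and angle between plug_wing's own z axis and vertical below 0.08 rad and angular speed of plug below 0.2 rad/s); the robot touches nothing.
It fails at once if the plug is forced: pushed down with more than about 40 N (value of joint seat above 0.002 m).
It fails at once if a bystander is shoved more than 30 mm (distance of any of mug, kettle, jar, tray, tin, spoon_rest, oil from where it was at the start of the episode above 0.03 m).
It also fails if it takes over 64 s, if anything falls off the work surface, if the arm or the gripper's body presses on something with over 40 N, if the wrist force passes 120 N, or if a joint passes its speed limit or range.

ROBOT

A 6-joint arm with a two-finger parallel gripper is mounted at the origin on the work surface. World frame = base frame: x ahead of the robot, y to its left, z up, the work surface at z = 0. Lengths are in mm, angles in rad, forces in N, time in s.
With the tool pointing down it reaches from about 350 to 850 mm from the base axis. Payload 8.1 kg.
Tool frame: the origin (TCP) lies at the very end of the fingers, on their centre line; the grasp point (between the pads) lies 19 mm behind it; z points along the fingers, y is the direction in which the jaws open and shut (so a half turn about z gives the same grasp; the last joint's range is limited). The gripper opens to 93 mm and grips with 3 to 60 N. Pads are 15 mm wide; open, the fingers measure 128 mm over their backs; the gripper's body (75 mm by 188 mm) begins 65 mm behind the grasp point.
Start: joints at [1.027, 0.13, 1.488, -0, 1.523, -0.085], TCP at [265.704, 537.965, 218.635] pointing down, gripper open.
Joint ranges: [-2.96, 2.96], [-0.89, 2.26], [0.02, 2.5], [-1.34, 4.48], [0, 2.73], [-2.66, 2.66]. Speed limits (rad/s): [2.39, 2.39, 2.79, 3.14, 3.14, 3.14].

INTERFACE

Orientations are given as a unit quaternion [w, x, y, z].
In Python, from station import bot, optics, find_in, landmark_of gives the robot as it stands. The module is installed in compiled form; this text tells all that it offers.
- The arm moves only by the shell command python3 -m handwheel 'ROWS' [OPENING] [FORCE]. ROWS is JSON, a list of rows, each a list of 4 numbers: the shift along the tool's x, y, z in cm, then the turn about the tool's z in rad. A call has exactly 5 rows; each row is the pose to reach, as a shift and turn from the pose commanded when the call began, along the tool's axes at that moment; what a row does not reach only later rows make up. A row lasts 1/8 s, in which the tool goes at most 62.5 mm and 10.7 degrees, less where a joint would pass 70% of its speed; a pose out of reach is approached as far as the arm can. A call with a gripper value outside its range is refused whole. OPENING is the finger opening in cm, from 0 to 9.3, set as the call begins (- or left out, the last holds). The fingers move at their own pace and stop on an object; FORCE is the grip in N (left out, the last holds). Time passes only in rows, so rows that repeat a pose let the fingers close, or fill a call up. It gives the time, the measured TCP pose, the force and the opening at its end, in the units of the state.
- bot.sense(): the state, without advancing time (a new reading comes with each control period).
- optics.snapshot(name): name is "scene" or "top" or "wrist"; returns (picture, depth): 384x512x3 uint8, red, green, blue; 384x512 float32, mm along the optical axis (not along the pixel's ray), 0 where there is no reading.
- optics.get_calibration(name): a dict with "camera_matrix" (3x3 intrinsics, pixels), "R" (3x3) and "t" (3): a world point X has camera coordinates R X + t. Camera axes: x right, y down, z forward; pixel columns grow to the right and rows downward; lengths in mm; the calibration is good to about 2 mm. A picture is of the moment at which its call begins: read the wrist's pose just before it. get_calibration takes no time and is no camera call; for the wrist camera it gives the pose at the moment of the call.
- bot.finish_job(): hands the job in, once; it reports no verdict.
Trained networks look in the newest picture that a camera, given by its name, has taken for a name from the list of things; names that differ only in an ending like _2 or _b are one class to them, and where a whole thing is asked for, a point or a joint stands for the part that bears it (a point fixed in the world has none). Each returns a list of dicts, best first, with "conf" (0 to 1); they miss things now and then, are a little off and sometimes report something else, mostly with a low value. They report only what shows in the picture. A call takes as long as a camera call. They do not tell look-alikes from the thing itself.
- find_in(camera, target): "extent" ([left, top, right, bottom] in pixels, round what is visible of it).
- landmark_of(camera, target): "location" ([column, row] in pixels: a listed point, or the origin of a listed thing).
The state is a dict: "time_s": time; "joint_positions": joint angles; "qd": joint speeds; "joint_torque": joint torques, N m; "tool_pos": TCP position; "orientation": TCP orientation; "contact_force": force on the tool from outside, world axes, zero at the start; "torque": the same for the moment, N m; "finger_gap": opening from 0.0 (shut) to 1.0 (fully open).
Only numpy, scipy, OpenCV 4.12 (cv2) and the standard library are available. Lean on these libraries where they do the work, as an engineer would, in place of code of your own. Each camera call takes 0.05 s, during which the arm holds its last target.

## Working session

There is one attempt and no reset: what is moved stays moved. The work goes in short steps, Python scripts to look and compute and a shell command to move; the robot and the scene stay as the last step left them, time stands still between calls to the robot, and variables do not carry over. Pictures are saved under pics/ and viewed, and the job is handed in when it is done.

```bash
mkdir -p pics
cat > h.py <<'E'
import numpy as np, cv2
from station import bot, optics, find_in, landmark_of
def snap(n,f):
    c=optics.get_calibration(n); p,d=optics.snapshot(n); cv2.imwrite('pics/'+f,p[:,:,::-1]); return p,d,c
def px2w(c,u,v,z):
    K=np.array(c['camera_matrix']);R=np.array(c['R']);t=np.array(c['t'])
    return R.T@(np.linalg.inv(K)@[u*z,v*z,z]-t)
def ray_z(c,u,v,zw):
    K=np.array(c['camera_matrix']);R=np.array(c['R']);t=np.array(c['t'])
    o=-R.T@t; r=R.T@np.linalg.inv(K)@[u,v,1]; return o+r*(zw-o[2])/r[2]
E
python3 - <<'E'
from h import *
for n in ['scene','top','wrist']:
    p,d,c=snap(n,n+'0.png')
    for t in ['plug_wing','tap_rim','tank','mug','plug_foot']:
        for r in landmark_of(n,t)[:3]:
            u,v=r['location']; z=d[min(383,max(0,int(v))),min(511,max(0,int(u)))]
            print(n,t,round(r['conf'],2),np.round([u,v]),np.round(px2w(c,u,v,z)), np.round(ray_z(c,u,v,202)))
s=bot.sense(); print(s)
E
```

```text
scene plug_wing 0.66 [230. 177.] [564. -35. 214.] [559. -47. 202.]
scene plug_wing 0.52 [260. 242.] [537.  78.  56.] [596. 174. 202.]
scene tap_rim 0.66 [229. 188.] [569. -36. 176.] [580. -13. 202.]
scene mug 0.6 [246. 223.] [538.   2.  56.] [597. 112. 202.]
scene plug_foot 0.6 [228. 194.] [577. -27. 168.] [591.   4. 202.]
scene plug_foot 0.51 [262. 257.] [536.  94.   2.] [612. 215. 202.]
scene plug_foot 0.18 [320. 373.] [624. 460. 139.] [645. 475. 202.]
top plug_wing 0.54 [254. 160.] [588. -52. 144.] [578. -50. 202.]
top plug_wing 0.52 [217. 181.] [527.  86.  60.] [510.  78. 202.]
top tap_rim 0.72 [253. 167.] [550. -43. 229.] [555. -44. 202.]
top tap_rim 0.69 [157. 228.] [362. 318.   6.] [360. 278. 202.]
top tank 0.66 [251. 174.] [540. -39. 140.] [531. -37. 202.]
top mug 0.7 [250. 185.] [518. -37.   9.] [496. -32. 202.]
{'time_s': 0.9, 'joint_positions': array([ 1.02654844e+00,  1.30366550e-01,  1.48816224e+00,  1.46165909e-05,
        1.52299786e+00, -8.53759757e-02]), 'qd': array([ 0.00037583,  0.00058338, -0.0005594 , -0.00078145, -0.00020596,
       -0.00056371]), 'joint_torque': array([-3.89658608e-04, -5.59745085e+01, -4.92063475e+01,  7.68373464e-02,
        2.23220052e-02, -8.90080219e-05]), 'tool_pos': array([265.73800901, 537.97305271, 218.67598012]), 'orientation': array([3.27776072e-06, 2.27428635e-01, 9.73794750e-01, 3.36413673e-05]), 'contact_force': array([1.02967267, 0.30683608, 0.06237275]), 'torque': array([-0.02197658, -0.0079106 , -0.04282483]), 'finger_gap': 1.0007906167007146}
```

Run:
```python
import cv2
a=cv2.imread('pics/scene0.png');b=cv2.imread('pics/top0.png')
cv2.imwrite('pics/sc.png',cv2.resize(a[120:290,150:350],None,fx=4,fy=3.5,interpolation=cv2.INTER_CUBIC)[:600])
cv2.imwrite('pics/tc.png',cv2.resize(b[120:220,180:310],None,fx=6,fy=6,interpolation=cv2.INTER_CUBIC))
```

```text
(no output)
```

View pics/scene0.png

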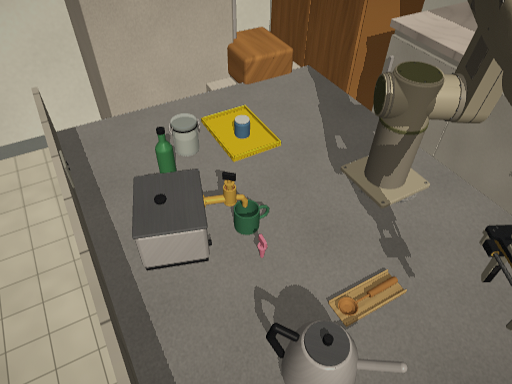

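View pics/top0.png

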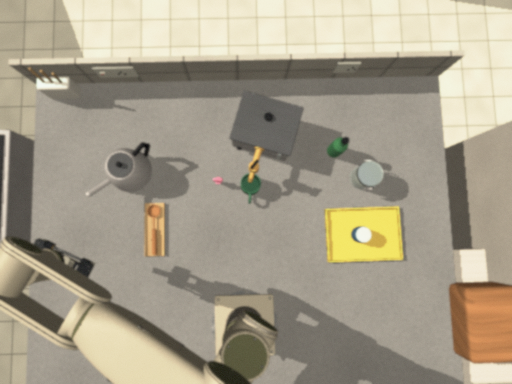

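View pics/sc.png

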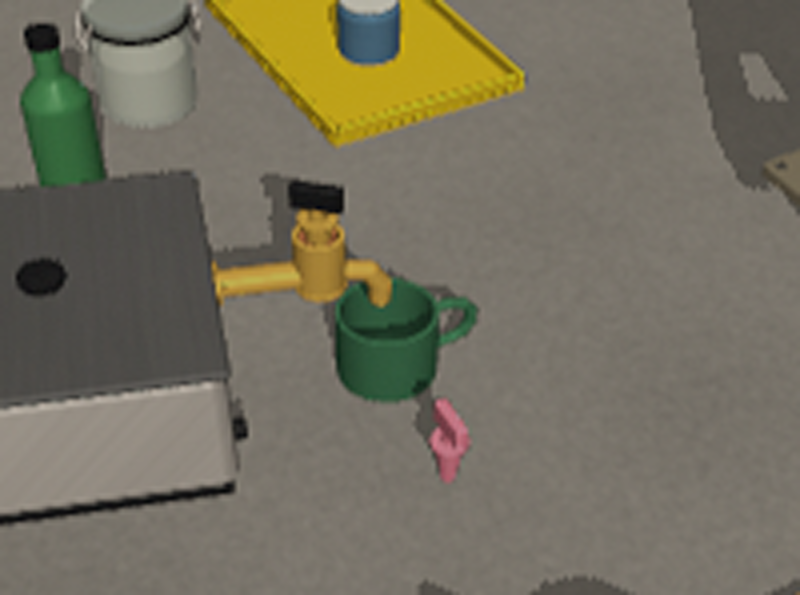

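View pics/tc.png

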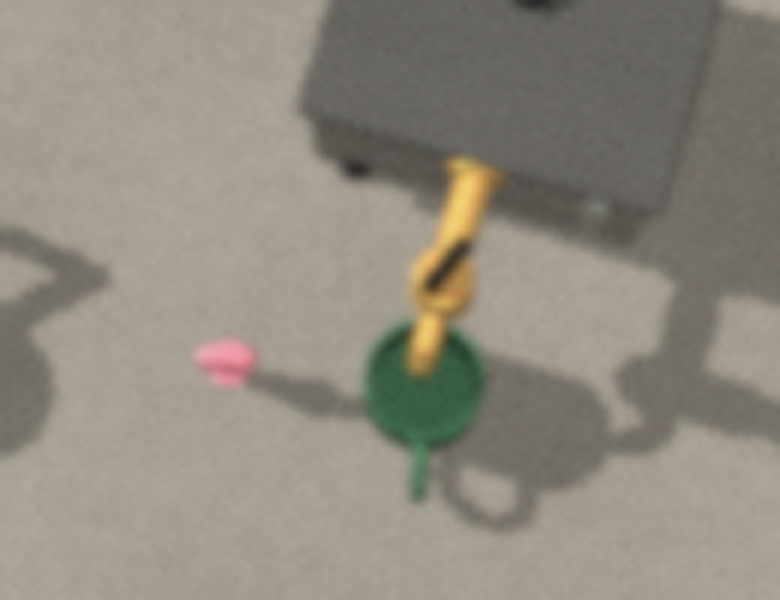

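Candidates for plug_wing: the black wing on the tap (scene 230,177; top 254,164) and a pink plug lying on the counter (scene 260,242; top 217,181). The black one is upright in the tap, as described. The pink one is the look-alike, and the enlarged crops confirm this. Next I'll measure the pose.

Run:
```python
from h import *
p,d,c=snap('top','top1.png')
f=lambda a,z: ray_z(c,180+a[0]/6,120+a[1]/6,z)
w=lambda a,b:np.degrees(np.arctan2(*(b-a)[[1,0]]))
a,b=f((430,288),226),f((468,243),226); print('wing',a,b,(a+b)/2,w(a,b),'len',np.linalg.norm(a-b))
a,b=f((303,108),156),f((657,212),156); print('front',a,b,(a+b)/2,w(a,b)+90,np.linalg.norm(a-b))
a,b=f((424,365),140),f((470,170),140); print('spout',a,b,w(a,b))
h=p.astype(int).sum(2)
m=(h<150); ys,xs=np.nonzero(m[150:180,240:270]); print(list(zip(xs+240,ys+150,d[150:180,240:270][ys,xs])))
# lid by depth
P=np.array([[px2w(c,u,v,d[v,u]) for u in range(220,320)] for v in range(80,170)])
L=(abs(P[...,2]-156)<8).astype(np.uint8); n,lab,st,_=cv2.connectedComponentsWithStats(L)
i=1+np.argmax(st[1:,4]); Q=P[lab==i][:,:2].astype(np.float32); print(cv2.minAreaRect(Q), P[lab==i][:,2].mean())
print(cv2.boxPoints(cv2.minAreaRect(Q)))
```

```text
wing [548.05647596 -39.24875788 226.        ] [572.72215607 -60.9497986  226.        ] [560.38931601 -50.09927824 226.        ] -41.341548135153836 len 32.85317250635594
front [667.20643648  30.27722269 156.        ] [ 600.58144144 -174.82530898  156.        ] [633.89393896 -72.27404315 156.        ] -17.995740472868945 215.65235556597827
spout [515.93017511 -36.88840902 140.        ] [631.29968933 -67.15793405 140.        ] -14.701347269860294
[(np.int64(256), np.int64(178), np.float32(1559.273))]
((719.3538818359375, -97.28237915039062), (224.15164184570312, 188.09930419921875), 72.51788330078125) 156.01210072349554
[[ 595.97986  -175.92822 ]
 [ 775.391    -232.43478 ]
 [ 842.7279    -18.636536]
 [ 663.3168     37.870026]]
```

```bash
python3 -m handwheel '[[0,0,-5,0],[-4,-3,-8.5,0],[-8.5,-6.4,-8.5,0],[-13,-9.8,-8.5,0],[-17.5,-13.2,-8.5,0]]' 5 20
python3 -m handwheel '[[-4.5,-3.4,0,0],[-9,-6.8,0,0],[-13.5,-10.2,0,0],[-18,-13.6,0,0],[-22.5,-17,0,0]]'
```

```text
time_s: 1.58
tool_pos: [364.7, 340.6, 303.9]
orientation: [0.0, 0.227, 0.974, 0.0]
contact_force: [1.0, -0.9, 1.1]
finger_gap: 0.545
time_s: 2.2
tool_pos: [491.2, 88.3, 303.9]
orientation: [0.0, 0.227, 0.974, 0.0]
contact_force: [0.8, 1.5, -0.1]
finger_gap: 0.541
```

```bash
python3 -m handwheel '[[-4,-3,0,0.05],[-8,-6,0,0.1],[-12.5,-9.4,0,0.15],[-12.5,-9.4,0,0.25],[-12.5,-9.4,0,0.25]]'
python3 - <<'E'
from h import *
print(bot.sense()['tool_pos'])
p,d,c=snap('wrist','w1.png')
for r in landmark_of('wrist','plug_wing'): print(r)
for r in landmark_of('wrist','tap_rim'): print(r)
E
```

```text
time_s: 2.82
tool_pos: [561.1, -50.2, 303.4]
orientation: [-0.0, 0.347, 0.938, 0.0]
contact_force: [-0.9, -0.3, -0.2]
finger_gap: 0.536
[561.06483425 -50.18635884 303.36939169]
{'location': [313.1, 84.9], 'conf': 0.94}
{'location': [254.0, 195.3], 'conf': 0.65}
{'location': [263.6, 184.0], 'conf': 0.74}
```

View pics/w1.png

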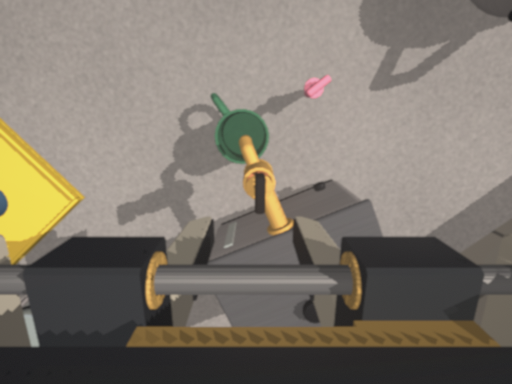

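Run:
```python
from h import *
p,d,c=snap('wrist','w2.png')
cv2.imwrite('pics/w2c.png',cv2.resize(p[150:230,220:300,::-1],None,fx=7,fy=7,interpolation=cv2.INTER_CUBIC))
R=np.array(c['R']);t=np.array(c['t']);print('cam',-R.T@t,R[2])
U,V=np.meshgrid(range(235,290),range(150,225))
m=(p[150:225,235:290].astype(int).max(2)<55)
Q=np.array([px2w(c,u,v,d[v,u]) for u,v in zip(U[m],V[m])]); 
k=(Q[:,2]>195)&(Q[:,2]<240);Q=Q[k]; print(len(Q),np.percentile(Q[:,2],[0,10,50,90,100]))
T=Q[Q[:,2]>222]; print(len(T),cv2.minAreaRect(T[:,:2].astype(np.float32)),cv2.boxPoints(cv2.minAreaRect(T[:,:2].astype(np.float32))))
```

```text
cam [507.70794309  -2.76851335 471.11348687] [ 0.1937271  -0.16517214 -0.96705117]Traceback (most recent call last):
  File "<stdin>", line 8, in <module>
IndexError: too many indices for array: array is 1-dimensional, but 2 were indexed
```

View pics/w2c.png

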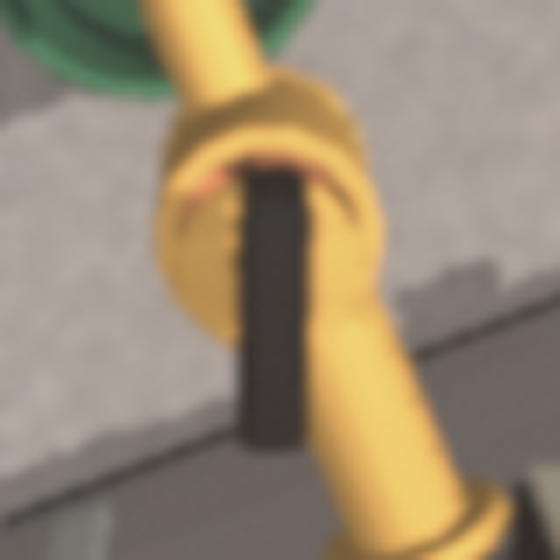

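Run:
```python
from h import *
c=optics.get_calibration('wrist')
s=bot.sense()['tool_pos']
a=ray_z(c,220+273/7,150+447/7,226); b=ray_z(c,220+276/7,150+163/7,202)
print(a,b); w=(a-b)[:2]; print('len',np.linalg.norm(w),np.degrees(np.arctan2(w[1],w[0])))
ux=np.array([np.cos(np.radians(139.4)),np.sin(np.radians(139.4))]); uy=np.array([ux[1],-ux[0]])
ctr=(a+b)[:2]/2; print(ctr,'shift x,y',(ctr-s[:2])@ux,(ctr-s[:2])@uy)
print('far-only',(a[:2]+18*ux-s[:2])@ux,)
```

```text
[578.31333711 -55.60651358 226.        ] [553.39885373 -33.36584996 202.        ]
len 33.39728432211414 -41.75465508874753
[565.85609542 -44.48618177] shift x,y -0.8553451905999404 6.553905940990363
far-only 0.4494033981629415
```

```bash
python3 -m handwheel '[[0,0.2,3,0],[0,0.4,6,0],[0,0.4,7,0],[0,0.4,7,0],[0,0.4,7,0]]'
python3 - <<'E'
from h import *
s=bot.sense();print(s['tool_pos'],s['contact_force'])
p,d,c=snap('wrist','w3.png')
print(c['camera_matrix']);R=np.array(c['R']);print(R, -R.T@np.array(c['t']))
cv2.imwrite('pics/w3c.png',cv2.resize(p[130:280,180:340,::-1],None,fx=5,fy=4,interpolation=cv2.INTER_CUBIC))
E
```

```text
time_s: 3.65
tool_pos: [564.3, -46.6, 235.4]
orientation: [0.001, 0.347, 0.938, 0.0]
contact_force: [0.8, 0.8, 0.2]
finger_gap: 0.538
[564.34115315 -46.56475948 235.35751209] [0.75961719 0.81037388 0.22415201]
[[280.3151435    0.         253.02184753]
 [  0.         280.3151435  189.29544429]
 [  0.           0.           1.        ]]
[[ 0.65099256  0.75908335  0.00107185]
 [ 0.7335476  -0.62945493  0.25630923]
 [ 0.19523475 -0.16606915 -0.96659424]] [ 5.10896301e+02 -1.38744333e-01  4.02486462e+02]
```

View pics/w3c.png

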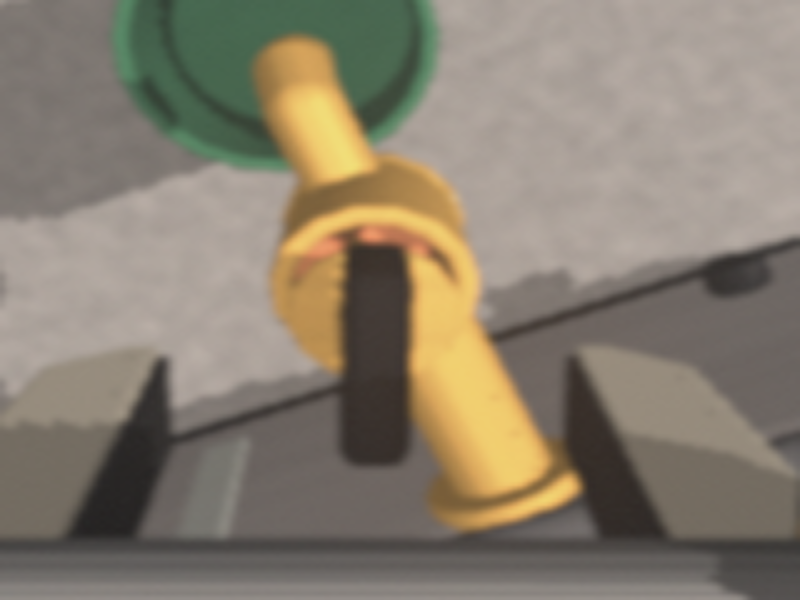

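Run:
```python
from h import *
c=optics.get_calibration('wrist')
s=bot.sense()['tool_pos']
a=ray_z(c,180+375/5,130+463/4,226); b=ray_z(c,180+377/5,130+243/4,202); e=ray_z(c,180+377/5,130+ 372/4,226)
print(a,b); w=(a-b)[:2]; print('len',np.linalg.norm(w),np.degrees(np.arctan2(w[1],w[0])))
ux=np.array([np.cos(np.radians(139.4)),np.sin(np.radians(139.4))]); uy=np.array([ux[1],-ux[0]])
for q in (a,b,(a+b)/2): print('shift x,y',(q[:2]-s[:2])@ux,(q[:2]-s[:2])@uy)
# tap rim ellipse centre z175
r=ray_z(c,180+376/5,130+(290)/4,175); print(r)
```

```text
[578.04259186 -55.68821946 226.        ] [553.48770187 -34.05638995 202.        ]
len 32.72428258293997 -41.37870015908964
shift x,y -16.233617128302612 1.9895686729550615
shift x,y 16.487643216263006 2.434306833298624
shift x,y 0.12701304398024374 2.2119377531268083
[566.97704651 -45.46799552 175.        ]
```

```bash
python3 -m handwheel '[[0,0.17,1.5,0],[0,0.17,3,0],[0,0.17,3.6,0],[0,0.17,3.6,0],[0,0.17,3.6,0]]'
```

```text
time_s: 4.32
tool_pos: [564.9, -45.3, 198.0]
orientation: [0.0, 0.347, 0.938, 0.0]
contact_force: [0.0, -0.4, -0.5]
finger_gap: 0.537
```

Close softly first, then watch the force.

```bash
python3 -m handwheel '[[0,0,0,0],[0,0,0,0],[0,0,0,0],[0,0,0,0],[0,0,0,0]]' 0 10
python3 - <<'E'
from h import *
s=bot.sense();print(s['tool_pos'],s['contact_force'],s['torque'],s['finger_gap'])
p,d,c=snap('wrist','w4.png'); p,d,c=snap('scene','s4.png')
E
```

```text
time_s: 4.95
tool_pos: [564.8, -45.2, 197.7]
orientation: [0.0, 0.347, 0.938, -0.0]
contact_force: [-0.4, -0.3, -0.1]
finger_gap: 0.119
[564.75274756 -45.24572723 197.66268179] [-0.38567552 -0.33689676 -0.09623243] [ 0.01069476  0.01110597 -0.01743751] 0.1194475890524189
```

View pics/w4.png

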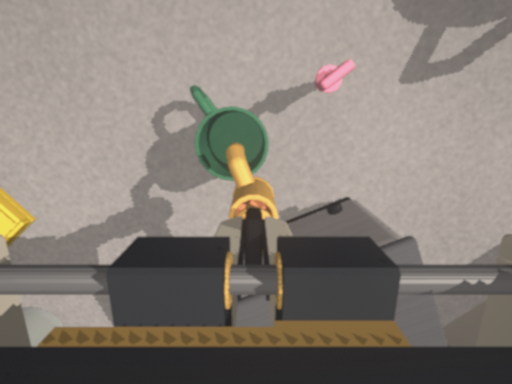

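```bash
python3 -m handwheel '[[0,0,0,0],[0,0,0.02,0.1],[0,0,0.04,0.28],[0,0,0.07,0.46],[0,0,0.10,0.64]]' 0 60
```

```text
time_s: 5.68
tool_pos: [565.1, -45.1, 197.1]
orientation: [0.0, 0.627, 0.779, 0.0]
contact_force: [1.0, 0.9, 2.3]
finger_gap: 0.108
```

```bash
python3 -m handwheel '[[0,0,0.03,0.18],[0,0,0.06,0.36],[0,0,0.09,0.54],[0,0,0.12,0.72],[0,0,0.15,0.9]]'
```

```text
time_s: 6.3
tool_pos: [565.6, -45.3, 196.3]
orientation: [0.001, 0.903, 0.429, 0.001]
contact_force: [0.3, 0.2, 5.2]
finger_gap: 0.105
```

```bash
python3 -m handwheel '[[0,0,0.05,0.18],[0,0,0.1,0.36],[0,0,0.15,0.54],[0,0,0.2,0.72],[0,0,0.2,0.9]]'
```

```text
time_s: 6.92
tool_pos: [565.9, -45.7, 195.2]
orientation: [0.001, 1.0, -0.007, 0.002]
contact_force: [-0.3, -1.3, 8.1]
finger_gap: 0.106
```

```bash
python3 -m handwheel '[[0,0,0.1,-0.18],[0,0,0.2,-0.36],[0,0,0.25,-0.54],[0,0,0.3,-0.72],[0,0,0.3,-0.9]]'
python3 - <<'E'
from h import *
s=bot.sense();print(s['contact_force'],s['torque'])
p,d,c=snap('wrist','w5.png');p,d,c=snap('scene','s5.png')
a=cv2.imread('pics/s4.png')[160:230,190:270];b=cv2.imread('pics/s5.png')[160:230,190:270]
cv2.imwrite('pics/s5c.png',cv2.resize(np.hstack([a,b]),None,fx=5,fy=5,interpolation=cv2.INTER_CUBIC))
E
```

```text
time_s: 7.55
tool_pos: [565.9, -45.3, 193.1]
orientation: [0.001, 0.901, 0.434, 0.002]
contact_force: [-3.0, 0.5, 12.1]
finger_gap: 0.107
[-3.00756389  0.52520015 12.13149123] [ 0.20822992  0.82432172 -0.16589517]
```

View pics/s5c.png

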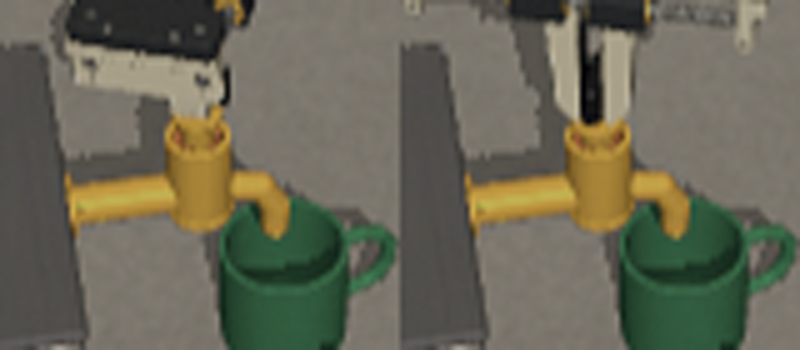

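```bash
python3 -m handwheel '[[0,0,0.1,-0.18],[0,0,0.2,-0.36],[0,0,0.25,-0.54],[0,0,0.3,-0.72],[0,0,0.3,-0.9]]'
```

```text
time_s: 8.28
tool_pos: [565.7, -45.4, 190.7]
orientation: [0.002, 0.622, 0.783, 0.001]
contact_force: [-7.3, 0.4, 17.8]
finger_gap: 0.1
```

```bash
python3 -m handwheel '[[0,-0.03,0.08,-0.18],[0,-0.05,0.14,-0.36],[0,-0.08,0.2,-0.54],[0,-0.08,0.22,-0.72],[0,-0.08,0.22,-0.9]]'
```

```text
time_s: 8.9
tool_pos: [565.2, -45.6, 188.8]
orientation: [0.002, 0.22, 0.976, 0.0]
contact_force: [-6.9, 1.3, 19.2]
finger_gap: 0.104
```

```bash
python3 -m handwheel '[[0.03,-0.01,0.06,0.18],[0.05,-0.02,0.12,0.36],[0.07,-0.03,0.16,0.54],[0.07,-0.03,0.18,0.72],[0.07,-0.03,0.18,0.9]]'
```

```text
time_s: 9.52
tool_pos: [565.3, -45.3, 187.3]
orientation: [0.003, 0.627, 0.779, 0.002]
contact_force: [-2.3, 1.5, 18.1]
finger_gap: 0.109
```

```bash
python3 -m handwheel '[[0,0,0.05,0.18],[0,0,0.1,0.36],[0,0,0.15,0.54],[0,0,0.18,0.72],[0,0,0.18,0.9]]'
```

```text
time_s: 10.15
tool_pos: [565.8, -45.4, 186.0]
orientation: [0.002, 0.903, 0.429, 0.003]
contact_force: [-1.4, 1.1, 19.0]
finger_gap: 0.103
```

```bash
python3 -m handwheel '[[0,0,0.05,0.18],[0,0,0.1,0.36],[0,0,0.13,0.54],[0,0,0.13,0.72],[0,0,0.13,0.9]]'
```

```text
time_s: 10.78
tool_pos: [566.1, -45.8, 185.6]
orientation: [0.001, 1.0, -0.006, 0.004]
contact_force: [-3.3, 0.4, 23.1]
finger_gap: 0.103
```

```bash
python3 -m handwheel '[[0,0,0.02,-0.18],[0,0,0.04,-0.36],[0,0,0.05,-0.54],[0,0,0.05,-0.72],[0,0,0.05,-0.9]]'
```

```text
time_s: 11.4
tool_pos: [566.0, -45.5, 185.4]
orientation: [0.002, 0.901, 0.434, 0.004]
contact_force: [-5.6, 2.6, 26.7]
finger_gap: 0.104
```

```bash
python3 -m handwheel '[[0,0,0,-0.18],[0,0,0,-0.36],[0,0,0,-0.54],[0,0,0,-0.72],[0,0,0,-0.9]]'
python3 - <<'E'
from h import *
for n in ('scene','wrist'):
    p,d,c=snap(n,n+'6.png')
    for t in('tap_rim','plug_wing'):
        for r in landmark_of(n,t)[:2]: print(n,t,r)
E
```

```text
time_s: 12.02
tool_pos: [565.6, -45.5, 185.3]
orientation: [0.003, 0.622, 0.783, 0.002]
contact_force: [-7.7, 1.7, 28.0]
finger_gap: 0.111
scene tap_rim {'location': [229.1, 186.1], 'conf': 0.58}
scene plug_wing {'location': [257.5, 239.0], 'conf': 0.71}
scene plug_wing {'location': [230.1, 178.0], 'conf': 0.53}
wrist tap_rim {'location': [254.2, 202.4], 'conf': 0.54}
wrist plug_wing {'location': [251.5, 243.8], 'conf': 0.76}
wrist plug_wing {'location': [247.6, 43.4], 'conf': 0.59}
```

Run:
```python
from h import *
a=cv2.imread('pics/scene6.png')[160:230,190:270];b=cv2.imread('pics/wrist6.png')[150:230,200:300]
cv2.imwrite('pics/c6.png',np.hstack([cv2.resize(a,(400,350),interpolation=3),cv2.resize(b,(400,350),interpolation=3)]))
```

```text
(no output)
```

View pics/c6.png

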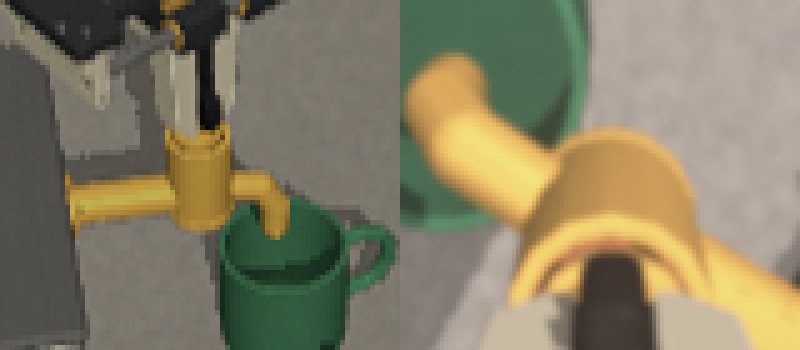

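```bash
python3 -m handwheel '[[0,0,0,0.17],[0,0,0,0.34],[0,0,0,0.52],[0,0,0,0.52],[0,0,0,0.52]]'
python3 -c "
from h import *
s=bot.sense();print(s['orientation'],s['torque'],s['contact_force'])"
```

```text
time_s: 12.95
tool_pos: [565.9, -45.3, 185.4]
orientation: [0.003, 0.804, 0.594, 0.003]
contact_force: [-6.0, 4.6, 27.8]
finger_gap: 0.103
[0.00260116 0.80418884 0.59436034 0.00305425] [ 0.6419743   1.32532603 -0.08425267] [-6.01220439  4.60796547 27.77170691]
```

```bash
python3 -m handwheel '[[0,0,-0.15,0],[0,0,-0.3,0],[0,0,-0.5,0],[0,0,-0.55,0],[0,0,-0.55,0]]'
```

```text
time_s: 13.58
tool_pos: [565.4, -45.2, 186.7]
orientation: [0.002, 0.804, 0.594, 0.002]
contact_force: [5.8, 0.8, 3.8]
finger_gap: 0.105
```

```bash
python3 -m handwheel '[[0.02,0.05,-0.03,0],[0.03,0.1,-0.05,0],[0.03,0.1,-0.05,0],[0.03,0.1,-0.05,0],[0.03,0.1,-0.05,0]]' - 10
python3 -m handwheel '[[0,0,0,0],[0,0,0,0],[0,0,0,0],[0,0,0,0],[0,0,0,0]]' 4 10
```

```text
time_s: 14.2
tool_pos: [565.0, -45.6, 186.3]
orientation: [0.001, 0.804, 0.594, 0.001]
contact_force: [4.9, -1.1, 4.6]
finger_gap: 0.124
time_s: 14.82
tool_pos: [564.1, -45.4, 185.4]
orientation: [-0.0, 0.804, 0.594, -0.0]
contact_force: [-0.6, -0.5, -0.7]
finger_gap: 0.432
```

```bash
python3 -m handwheel '[[0,0,-1,0],[0,0,-3,0],[0,0,-6,0],[0,0,-10,0],[0,0,-10,0]]'
python3 - <<'E'
from h import *
print(bot.sense()['tool_pos'])
p,d,c=snap('wrist','w7.png')
a=p[130:280,180:340,::-1]; cv2.imwrite('pics/w7c.png',cv2.resize(a,None,fx=5,fy=4,interpolation=3))
p,d,c=snap('scene','s7.png'); cv2.imwrite('pics/s7c.png',cv2.resize(p[150:260,180:300,::-1],None,fx=5,fy=5,interpolation=3))
E
```

```text
time_s: 15.45
tool_pos: [566.5, -45.8, 291.9]
orientation: [0.003, 0.804, 0.594, 0.003]
contact_force: [1.0, 0.6, 0.7]
finger_gap: 0.431
[566.50888677 -45.76358172 291.94697898]
```

View pics/w7c.png

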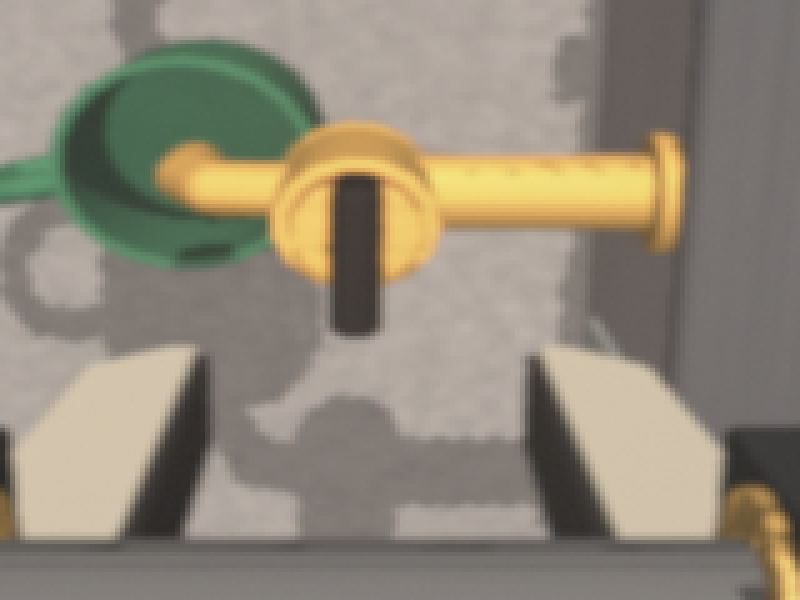

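View pics/s7c.png

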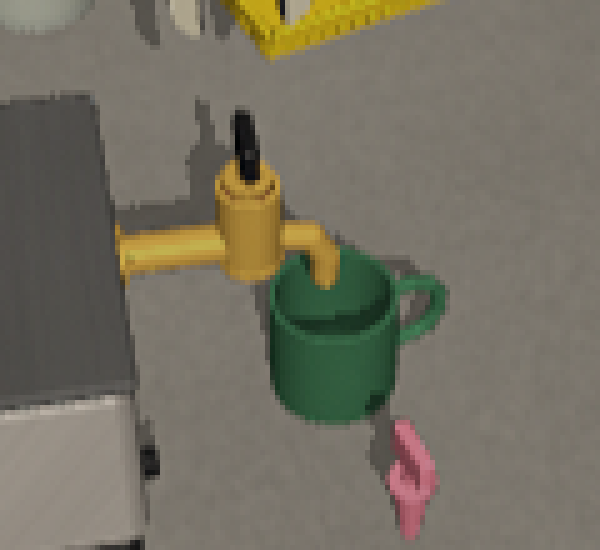

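The wing sits square across the spout line and the plug is upright. I'll check the height before handing in.

Run:
```python
from h import *
p,d,c=snap('wrist','w8.png')
for v in range(188,214,3): print(v,[round(px2w(c,u,v,d[v,u])[2],1) for u in (249,251,253)],end=' ')
print('collar',[np.round(px2w(c,u,v,d[v,u])[2],1) for u,v in((244,185),(242,185),(260,185),(261,188),(236,185),(267,185))])
print('lid',[np.round(px2w(c,u,v,d[v,u])[2],1) for u,v in((325,160),(330,200))])
print(d[180:220,251])
p,d,c=snap('scene','s8.png')
for v in range(170,186): print(v,[round(px2w(c,u,v,d[v,u])[2],1) for u in (227,228,229,230)])
```

```text
188 [np.float64(213.3), np.float64(215.1), np.float64(216.7)] 191 [np.float64(213.4), np.float64(215.3), np.float64(216.0)] 194 [np.float64(213.5), np.float64(214.9), np.float64(214.5)] 197 [np.float64(213.1), np.float64(216.5), np.float64(214.4)] 200 [np.float64(213.1), np.float64(214.9), np.float64(214.9)] 203 [np.float64(213.9), np.float64(216.0), np.float64(214.7)] 206 [np.float64(214.6), np.float64(214.7), np.float64(215.5)] 209 [np.float64(214.0), np.float64(214.5), np.float64(215.6)] 212 [np.float64(214.4), np.float64(215.5), np.float64(215.5)] collar [np.float64(184.0), np.float64(182.6), np.float64(184.0), np.float64(183.5), np.float64(49.8), np.float64(183.0)]
lid [np.float64(157.5), np.float64(158.2)]
[245.89326 246.33742 246.69037 245.92525 248.41592 246.90663 245.62587
 246.97919 247.23593 246.6641  248.671   247.7026  248.03241 247.5132
 248.85536 249.1554  248.83539 247.89488 249.27023 250.69008 250.29733
 249.89786 250.36916 249.84894 250.3443  251.6559  251.8535  251.39243
 251.43454 252.81813 251.775   253.77852 252.46483 252.85884 252.68304
 253.29868 480.99805 480
[... 608 characters left out ...]
loat64(211.1), np.float64(211.9), np.float64(213.4)]
178 [np.float64(209.0), np.float64(211.3), np.float64(214.4), np.float64(212.9)]
179 [np.float64(203.3), np.float64(212.1), np.float64(213.1), np.float64(214.7)]
180 [np.float64(199.3), np.float64(210.9), np.float64(213.2), np.float64(211.2)]
181 [np.float64(196.0), np.float64(209.5), np.float64(211.6), np.float64(211.3)]
182 [np.float64(190.0), np.float64(207.3), np.float64(207.5), np.float64(208.7)]
183 [np.float64(190.5), np.float64(202.5), np.float64(203.3), np.float64(204.4)]
184 [np.float64(186.7), np.float64(198.7), np.float64(203.8), np.float64(200.0)]
185 [np.float64(184.1), np.float64(196.3), np.float64(198.7), np.float64(197.4)]
```

```bash
python3 -c "
from h import *
print(bot.finish_job())"
```

```text
the job is handed in; nothing more can be done
None
```

I worked the plug down until it bottomed, left it shut with its wing across the spout, let go, lifted clear and handed the job in. No verdict came back.

**Pressing:** I gripped the black wing and turned it to and fro under a push of up to about 20 N. Over the last 1.8 rad or so of turning, the push rose to 28 N and the tool sank only about 0.3 mm, which is little more than the washer's give. I took that as the stop. The highest push I read was 28 N, against the 40 N limit; readings come only at the end of each move, so a brief peak in between would not have shown.

**Final checks after letting go:**
- **Wing angle:** the gripper's yaw before release was 72.9°, and square to my lid measurement is 72.5°. In the wrist picture the wing also stands square across the spout.
- **Depth:** the wing top is at about 213–215 mm, so the plug has sunk about 11–13 mm, within the expected 9–13 mm. The two cameras differed by about 2 mm, and the hidden stop itself can't be seen.
- **Everything else:** the plug looks upright. The mug and the pink look-alike look unmoved, and I did not compare the other items before and after. The job took about 16 s.

**Side force:** up to about 8 N of sideways force showed on the wrist during pressing. I eased some of it by shifting the tool, and about 5 N remained until I opened the fingers.

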